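# Tighten the cart caster with the ratchet wrench

## Robot

A 6-joint arm with a two-finger parallel gripper is mounted at the origin on the work surface. World frame = base frame: x ahead of the robot, y to its left, z up, the work surface at z = 0. Lengths are in m, angles in rad, forces in N, time in s.
With the tool pointing down it reaches from about 0.275 to 0.85 m from the base axis. Payload 19 kg.
Tool frame: the origin (TCP) lies midway between the tips of the shut fingers; the grasp point (between the pads) lies 19 mm behind it; z points along the fingers, x is the direction in which the jaws open and shut, and the axes are right-handed (so a half turn about z gives the same grasp; the last joint's range is limited). The gripper opens to 85 mm and grips with 20 to 120 N. Pads are 22 mm wide; open, the fingers measure 114 mm over their backs; the gripper's body (76 mm by 85 mm) begins 54 mm behind the grasp point. The pads swing forward as they close: fully open they stand 13 mm farther back than shut.
Start: joints at [1.209, 0.15, 1.437, -0, 1.554, -0.134], TCP at [0.13, 0.56, 0.231] pointing down, gripper open.
Joint ranges: [-2.8, 2.8], [-0.68, 2.1], [0.12, 2.68], [-1.39, 4.53], [0.16, 2.79], [-2.81, 2.81]. Speed limits (rad/s): [1.89, 1.89, 2.22, 3.01, 3.01, 3.01].

## Interface

Orientations are given as [roll, pitch, yaw] about the fixed x, y, z axes, in that order (R = Rz(yaw) Ry(pitch) Rx(roll)).
In Python, from cell import env, get_image, spotter gives the robot as it stands. Calls block until the motion is done:
- env.movep(position, orientation): joint-space move of the TCP to a pose.
- env.servo_line(position, orientation=None, vel=0.15): straight line of the TCP; orientation=None keeps the orientation; vel is the mean speed in m/s.
- env.move_joints(angles): joint-space move.
- env.set_gripper(opening, squeeze=None): opening from 0.0 (shut) to 1.0 (fully open); squeeze is the grip in N (None keeps the last); returns when the fingers have stopped.
- env.dwell(seconds).
- env.ik(position, orientation): joint angles nearest the present ones, or None.
- env.sense(): the state.
- get_image(name): name is "scene" or "top" or "wrist"; returns a dict with "color" (480x640x3 uint8, blue, green, red), "K" (3x3 intrinsics, pixels), "position" and "orientation" of the camera in the world. Camera axes: x right, y up, looking along -z (the intrinsics and any distortion apply to the point x, -y, -z); pixel columns grow to the right and rows downward; lengths in m; the calibration is good to about 2 mm. A picture is of the moment at which its call begins. There is no depth.
A pose or a line that the arm cannot do raises env.MotionError and nothing moves.
- env.close_job(): hands the job in, once; it reports no verdict.
Trained networks look in a picture, given as the dict that the camera call returned (one of the last four; its "shot" number tells which), for a name from the list of things; names that differ only in an ending like _2 or _b are one class to them, and where a whole thing is asked for, a point or a joint stands for the part that bears it (a point fixed in the world has none). Each returns a list of dicts, best first, with "conf" (0 to 1); they miss things now and then, are a little off and sometimes report something else, mostly with a low value. They report only what shows in the picture. A call takes as long as a camera call.
- spotter.trace(picture, label): "region" (480x640 bool, what is visible of it) and "rect" ([left, top, right, bottom] in pixels, round what is visible of it).
The state is a dict: "clock": time; "joint_positions": joint angles; "dq": joint speeds; "joint_efforts": joint torques, N m; "position": TCP position; "tool_rot": TCP orientation; "contact_force": force on the tool from outside, world axes, zero at the start; "moment": the same for the moment, N m; "width": opening from 0.0 (shut) to 1.0 (fully open).
Only numpy, scipy, OpenCV 4.12 (cv2) and the standard library are available. Lean on these libraries where they do the work, as an engineer would, in place of code of your own. Each camera call takes 0.05 s, during which the arm holds its last target.

## Task

The temple's stock cart is getting its casters overhauled on the bench. Tighten the nut of the green-wheeled caster fully home, by taking the handle of the ratchet wrench that sits on it and swinging it clockwise and back between its two posts as often as it takes; then let go of it. Leave the wrench on the black-wheeled caster as it is.

Things in the scene. Friction and masses are not known exactly. Their poses are not given: they have to be found in the camera images.
- green_bolt (a point): Vertical pivot of the wrench on the caster with the GREEN wheel (80 mm across), fixed in a jig; the point lies on the bolt axis at handle height, 147 mm above the table. Axes: z up, -x along the middle of the wrench's swing, roughly robot-wards. The wrench turns 0.7 rad either way of it, to two posts with red caps (75 mm from the axis, tops at 165 mm). Wheel on the far side.
- green_grip (a point): Grip point on the wrench's level blue handle, 130 mm from the bolt axis, 147 mm above the table; x axis towards the bolt, z up. Sleeve 20 mm wide and high, 85 to 175 mm from the axis. Captive: it only turns about the bolt. Clockwise from above drives the nut (3 N here); the other way slips freely (under 1 N). Up to 0.3 rad is lost before the teeth catch after a reversal.
- green_nut (a joint): Turn of the green-wheeled caster's nut, rad, clockwise from above: 0.1 to 0.5 at first, 2.2 at its hard stop (fully home; over 2.0 is tight). It turns only with the wrench and stays where left. Its 74 mm flange under the wrench head has a yellow stripe, which at home meets the white mark on the steel top plate, on the side away from the handle's mid swing.
- black_grip (a point): The same point on the identical wrench of the caster with the BLACK wheel (same sizes and axes), whose nut is already tight. Not to be swung.

How it is judged:
By the outcome, as a careful person would: the job done as asked, in the order asked, and still so for the second after the job is handed in, with the robot touching nothing.
It also fails if it takes over 45 s, if anything falls off the work surface, if the arm or the gripper's body presses on something with over 40 N, if the wrist force passes 120 N, or if a joint passes its speed limit or range.

## Working session

There is one attempt and no reset: what is moved stays moved. The work goes in short steps, each a Python script; the robot and the scene stay as the last script left them, time stands still between calls to the robot, and variables do not carry over. Pictures are saved under pics/ and viewed, and the job is handed in when it is done.

```bash
ls; mkdir -p pics; python3 - <<'E'
from cell import env,get_image,spotter
import cv2,pickle
P={}
for n in ["scene","top","wrist"]:
    p=get_image(n);P[n]=p;cv2.imwrite(f"pics/a_{n}.png",p["color"]);print(n,p["position"],p["orientation"],p["K"], [k for k in p])
    if n!="wrist":
      for l in ["green_grip","black_grip","green_nut"]:
        for d in spotter.trace(p,l): print(l,d["conf"],d["rect"])
pickle.dump(P,open("P.pkl","wb"));print(env.sense()["clock"])
E
```

```text
pics
scene [1.219154   0.1240704  0.68485151] [0.94296364 0.01059911 1.78269532] [[552.9166654    0.         308.30457816]
 [  0.         552.9166654  247.37261315]
 [  0.           0.           1.        ]] ['color', 'K', 'position', 'orientation', 'shot']
green_grip 0.65 [440.2, 238.5, 481.5, 321.3]
black_grip 0.56 [196.2, 209.5, 249.0, 286.9]
green_nut 0.7 [431.7, 301.5, 482.1, 333.0]
top [ 0.45762224 -0.01370266  1.07712382] [ 0.09963161  0.00944116 -1.54049059] [[462.75873483   0.         317.40440447]
 [  0.         462.75873483 241.90543316]
 [  0.           0.           1.        ]] ['color', 'K', 'position', 'orientation', 'shot']
green_grip 0.75 [192.8, 208.7, 233.7, 307.3]
black_grip 0.85 [389.5, 217.6, 415.8, 312.9]
green_nut 0.96 [199.6, 201.3, 236.2, 238.4]
wrist [0.06136292 0.57623941 0.3737101 ] [-2.81510891e-01 -2.18356685e-05  1.34250449e+00] [[345.56331277   0.         322.56770515]
 [  0.         345.56331277 241.85320141]
 [  0.           0.           1.        ]] ['color', 'K', 'position', 'orientation', 'shot']
0.45
```

View pics/a_scene.png

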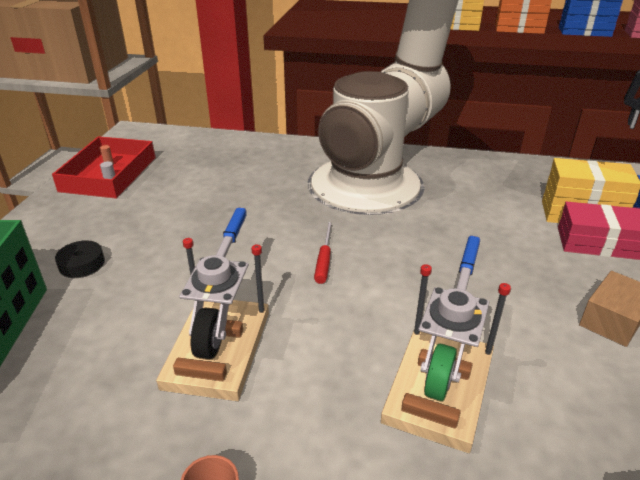

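View pics/a_top.png

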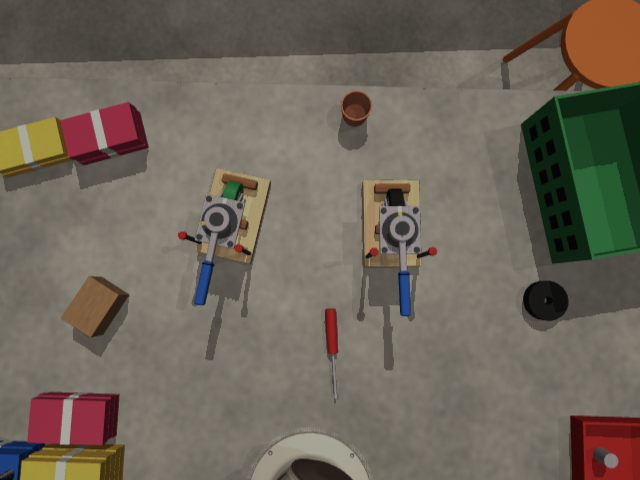

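```bash
python3 - <<'E'
import cv2,pickle
P=pickle.load(open("P.pkl","rb"))
cv2.imwrite("pics/a_topz.png",cv2.resize(P["top"]["color"][180:330,150:350],None,fx=4,fy=4,interpolation=2))
cv2.imwrite("pics/a_scz.png",cv2.resize(P["scene"]["color"][180:380,380:560],None,fx=3,fy=3,interpolation=2))
E
```

```text
(no output)
```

View pics/a_topz.png

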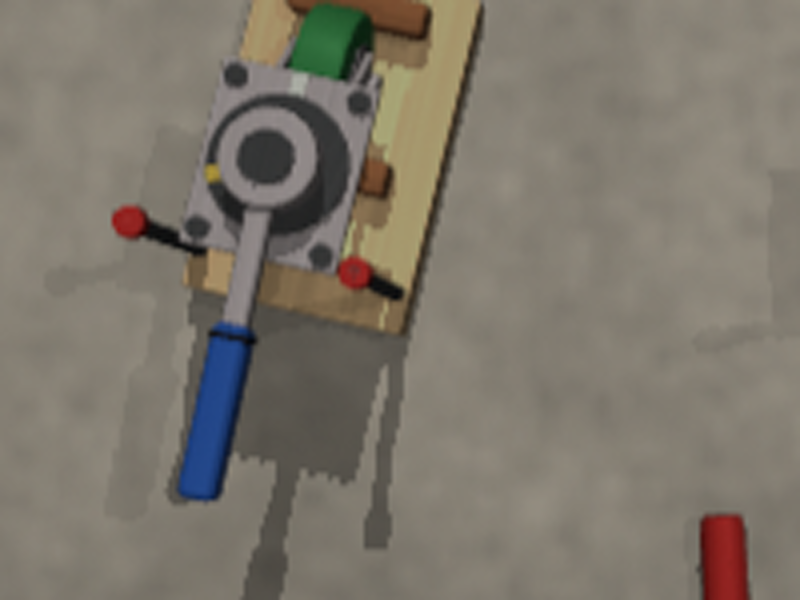

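View pics/a_scz.png

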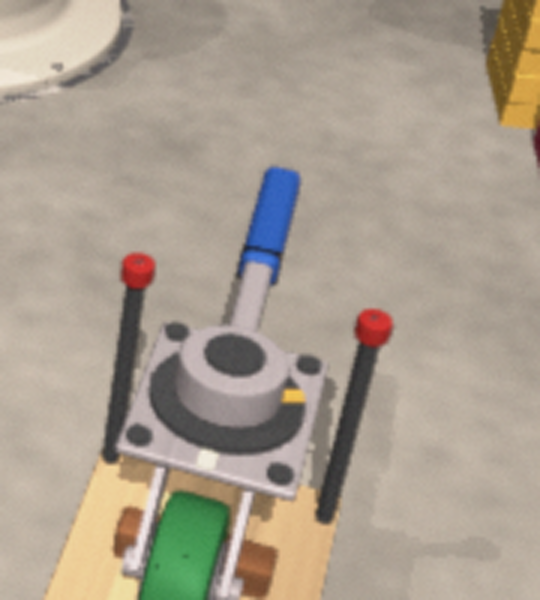

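Both views show the green-wheeled caster on the top view's left side. Its bolt is at about (216,219) px, its handle at about (204,283), and its red caps at (182,235) and (239,248). The yellow stripe is at about 9 o'clock and the white mark at about 12. Clockwise swings the handle to the left in the image (+y).

```bash
cat > h.py <<'E'
from cell import env,get_image,spotter
import cv2,numpy as np,pickle
from scipy.spatial.transform import Rotation as R
def ray(p,u,v):
    K=p["K"];d=np.array([(u-K[0,2])/K[0,0],-(v-K[1,2])/K[1,1],-1.]);return np.array(p["position"]),R.from_euler("xyz",p["orientation"]).apply(d)
def plane(p,u,v,z):
    o,d=ray(p,u,v);return o+d*(z-o[2])/d[2]
def tri(*obs):
    A=np.zeros((3,3));b=np.zeros(3)
    for p,u,v in obs:
        o,d=ray(p,u,v);d=d/np.linalg.norm(d);M=np.eye(3)-np.outer(d,d);A+=M;b+=M@o
    return np.linalg.solve(A,b)
E
python3 - <<'E'
from h import *
P=pickle.load(open("P.pkl","rb"));T,S=P["top"],P["scene"]
t=lambda a,b:(T,150+a/4,180+b/4); s=lambda a,b:(S,380+a/3,180+b/3)
L=tri(t(130,222),s(374,328));Rr=tri(t(355,272),s(138,270));print("caps tri",L,Rr)
Lp=plane(*t(130,222),.158);Rp=plane(*t(355,272),.158);print("caps plane",Lp,Rp)
print("head tri",tri(t(265,157),s(235,357)), "plane .16",plane(*t(265,157),.16))
for a,n in((L,Rr),(Lp,Rp)):
    m=(a+n)[:2]/2;d=(n-a)[:2];w=np.linalg.norm(d)/2;nn=np.array([-d[1],d[0]]);nn/=np.linalg.norm(nn)
    print("w",w,"half ang",np.arcsin(w/.075),"mid",m,"bolt",m+nn*np.sqrt(.075**2-w*w),"alt",m-nn*np.sqrt(.075**2-w*w))
# blue mask
for p in (T,S):
    h=cv2.cvtColor(p["color"],cv2.COLOR_BGR2HSV);m=cv2.inRange(h,(100,120,60),(125,255,255))
    n,l,st,c=cv2.connectedComponentsWithStats(m)
    for i in range(1,n):
        if st[i,4]>60: print(st[i],c[i])
print("handle ends plane", plane(*t(232,330),.152),plane(*t(200,495),.15))
print(env.sense()["tool_rot"],env.sense()["position"])
E
```

```text
caps tri [0.55434097 0.26927705 0.15627769] [0.53238514 0.15472984 0.15750285]
caps plane [0.55415776 0.26845641 0.158     ] [0.53236378 0.15437832 0.158     ]
head tri [0.58924992 0.20306586 0.15604574] plane .16 [0.58869095 0.20193182 0.16      ]
w 0.0583162084308771 half ang 0.8907593154534196 mid [0.54336306 0.21200344] bolt [0.58968151 0.20312535] alt [0.4970446  0.22088153]
w 0.05807062171375404 half ang 0.8855686091140536 mid [0.54326077 0.21141736] bolt [0.58988132 0.20251077] alt [0.49664022 0.22032395]
[195 261  17  44 413] [202.93220339 283.07990315]
[399 275  12  41 398] [404.60552764 295.11557789]
[  0 441  36  39 710] [ 12.41690141 456.02957746]
[560   0  33  35 869] [575.30379747  16.59033372]
[591   0  31  37 776] [606.11726804  17.55927835]
[224 208  21  34 354] [234.90677966 222.84745763]
[460 236  19  38 376] [470.00531915 252.42819149]
handle ends plane [0.50188331 0.21582002 0.152     ] [0.41939611 0.22785193 0.15      ]
[-3.14156180e+00  2.31895594e-04  1.34300949e+00] [0.1298598  0.56009663 0.23120363]
```

Triangulating gives the bolt at about (0.5895, 0.203), and the cap geometry agrees with it (mid-swing direction at π−0.186). The handle is now near mid swing. Next I approach and grip it.

```bash
cat >> h.py <<'E'
B=np.array([.5896,.2028]);A0=np.pi-.186
def pose(phi,r=.13,z=.128):
    a=A0-phi
    return [B[0]+r*np.cos(a),B[1]+r*np.sin(a),z],[np.pi,0,a-np.pi/2]
E
python3 - <<'E'
from h import *
P=pickle.load(open("P.pkl","rb"));T,S=P["top"],P["scene"]
c=tri((T,202.93,283.08),(S,470.0,252.43));d=c[:2]-B;phi=A0-np.arctan2(d[1],d[0]);print("handle",c,np.hypot(*d),phi)
for f in(-.7,0,.7): print(env.ik(*pose(f)))
p,o=pose(phi,z=.23);env.movep(p,o);s=env.sense();print(s["clock"],s["position"],s["tool_rot"])
w=get_image("wrist");cv2.imwrite("pics/b_wrist.png",w["color"])
K=w["K"];q=np.array([*pose(phi)[0][:2],.15]);v=R.from_euler("xyz",w["orientation"]).inv().apply(q-w["position"])
print("grip in wrist",K[0,0]*v[0]/-v[2]+K[0,2],K[1,1]*-v[1]/-v[2]+K[1,2])
E
```

```text
handle [0.46056605 0.22386557 0.1490196 ] 0.13074218667872362 -0.02417162864791944
[ 0.12827516  0.04589065  1.76489853  0.          1.33080348 -1.95652117]
[ 3.06736430e-01  8.37734851e-02  1.72451317e+00 -4.44089210e-16
  1.33330600e+00 -1.07805990e+00]
[ 4.08796601e-01  2.38474191e-01  1.54466601e+00 -4.44089210e-16
  1.35845245e+00 -2.75999726e-01]
2.175 [0.46103179 0.22442762 0.23004643] [-3.14157497e+00 -1.62782174e-04  1.40974877e+00]
grip in wrist 321.2398595414487 250.90176043364812
```

View pics/b_wrist.png

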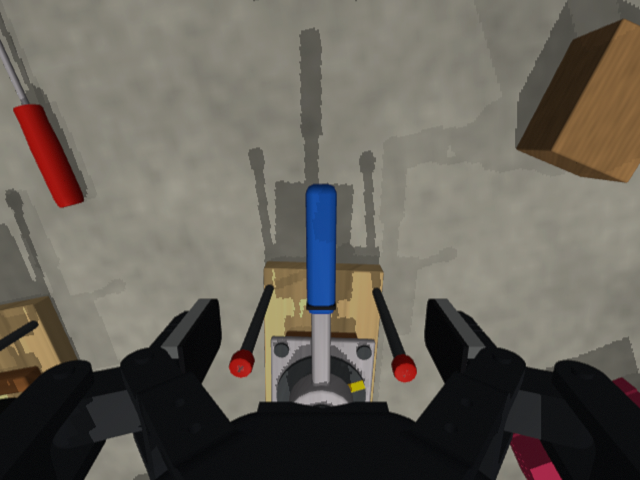

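The wrist view has the handle at column 321, exactly where it was predicted (321), so it is centred between the fingers. I'll descend, grip, and do the first clockwise swing with force logging.

```bash
cat >> h.py <<'E'
def tang(phi):
    # force on tool along clockwise direction
    s=env.sense();a=A0-phi;t=np.array([np.sin(a),-np.cos(a)]);f=np.array(s["contact_force"])
    return f[:2]@t, f[:2]@np.array([np.cos(a),np.sin(a)]), f[2], s
def swing(a,b,n,lim,vel=.12):
    for phi in np.linspace(a,b,n+1)[1:]:
        env.servo_line(*pose(phi),vel=vel)
        ft,fr,fz,s=tang(phi);p=np.array(s["position"][:2])-B
        act=A0-np.arctan2(p[1],p[0])
        print(f"phi {phi:.3f} act {act:.3f} ft {ft:.1f} fr {fr:.1f} fz {fz:.1f} w {s['width']:.2f} t {s['clock']:.2f}")
        if abs(ft)>lim: print("LIMIT");break
    return phi
E
python3 - <<'E'
from h import *
f=-.024
env.servo_line(*pose(f),vel=.1);print(tang(f)[:3])
env.set_gripper(0.0,squeeze=40);r=tang(f);print(r[:3],r[3]["width"],r[3]["position"])
swing(f,.40,3,15)
E
```

```text
(np.float64(-0.09628164756207776), np.float64(-0.12125302179177104), np.float64(0.504578914676762))
(np.float64(-0.7646138770342369), np.float64(1.5046289547266383), np.float64(3.7204750359943284)) 0.2300869032155555 [0.46132437 0.22375462 0.12816623]
phi 0.117 act 0.119 ft -1.4 fr -0.5 fz 5.2 w 0.23 t 4.30
phi 0.259 act 0.257 ft -3.3 fr -0.6 fz 5.9 w 0.23 t 4.60
phi 0.400 act 0.397 ft -3.1 fr -1.5 fz 6.0 w 0.23 t 4.90
```

The teeth have caught and are driving at 3 N. I'll continue to the clockwise post.

```bash
python3 - <<'E'
from h import *
swing(.40,.60,2,10)
e=swing(.60,.70,5,9)
print("BACK");b=swing(e,-.6,6,9);b=swing(b,-.69,3,6)
print("DRIVE");e=swing(b,.6,8,10)
if e>.59: swing(e,.70,5,9)
E
```

```text
phi 0.500 act 0.496 ft -2.1 fr -1.7 fz 6.8 w 0.23 t 5.16
phi 0.600 act 0.596 ft -2.8 fr -1.2 fz 8.0 w 0.23 t 5.42
phi 0.620 act 0.613 ft -1.9 fr -1.7 fz 6.3 w 0.23 t 5.67
phi 0.640 act 0.634 ft -1.7 fr -1.8 fz 5.3 w 0.22 t 5.92
phi 0.660 act 0.655 ft -1.8 fr -2.8 fz 6.5 w 0.23 t 6.17
phi 0.680 act 0.675 ft -2.1 fr -1.8 fz 6.2 w 0.22 t 6.42
phi 0.700 act 0.695 ft -1.4 fr -1.7 fz 5.8 w 0.23 t 6.67
BACK
phi 0.483 act 0.476 ft -1.9 fr -3.6 fz 4.4 w 0.22 t 7.05
phi 0.267 act 0.264 ft -0.8 fr -2.5 fz 4.3 w 0.23 t 7.43
phi 0.050 act 0.050 ft -2.0 fr -1.3 fz 5.9 w 0.23 t 7.82
phi -0.167 act -0.166 ft -2.1 fr 2.9 fz 8.9 w 0.23 t 8.20
phi -0.383 act 5.900 ft -2.9 fr 7.5 fz 10.6 w 0.23 t 8.58
phi -0.600 act 5.682 ft -4.0 fr 11.6 fz 13.0 w 0.23 t 8.97
phi -0.630 act 5.653 ft -3.8 fr 11.9 fz 12.6 w 0.23 t 9.22
phi -0.660 act 5.624 ft -3.1 fr 12.8 fz 14.6 w 0.22 t 9.47
phi -0.690 act 5.594 ft -2.2 fr 13.7 fz 13.9 w 0.23 t 9.72
DRIVE
phi -0.529 act 5.759 ft -6.4 fr 10.4 fz 11.3 w 0.23 t 10.04
phi -0.367 act 5.921 ft -5.8 fr 6.4 fz 11.6 w 0.22 t 10.37
phi -0.206 act 6.081 ft -7.2 fr 4.4 fz 10.5 w 0.23 t 10.69
phi -0.045 act -0.043 ft -6.1 fr 1.8 fz 10.7 w 0.23 t 11.02
phi 0.116 act 0.117 ft -5.3 fr 0.2 fz 10.4 w 0.23 t 11.34
phi 0.278 act 0.277 ft -5.0 fr -1.7 fz 10.1 w 0.23 t 11.67
phi 0.439 act 0.438 ft -4.9 fr -2.0 fz 11.3 w 0.23 t 11.99
phi 0.600 act 0.600 ft -4.7 fr -1.6 fz 11.3 w 0.22 t 12.32
phi 0.620 act 0.618 ft -4.3 fr -2.6 fz 10.1 w 0.23 t 12.57
phi 0.640 act 0.638 ft -3.2 fr -2.9 fz 9.3 w 0.23 t 12.82
phi 0.660 act 0.658 ft -3.9 fr -2.8 fz 9.2 w 0.23 t 13.07
phi 0.680 act 0.678 ft -4.0 fr -3.6 fz 10.2 w 0.22 t 13.32
phi 0.700 act 0.698 ft -3.2 fr -3.0 fz 9.6 w 0.22 t 13.57
```

```bash
python3 - <<'E'
from h import *
for n in("top","scene"):
    p=get_image(n)
    c=p["color"][180:330,150:350] if n=="top" else p["color"][180:380,380:560]
    cv2.imwrite(f"pics/c_{n}.png",cv2.resize(c,None,fx=3,fy=3,interpolation=2))
E
```

```text
(no output)
```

View pics/c_scene.png

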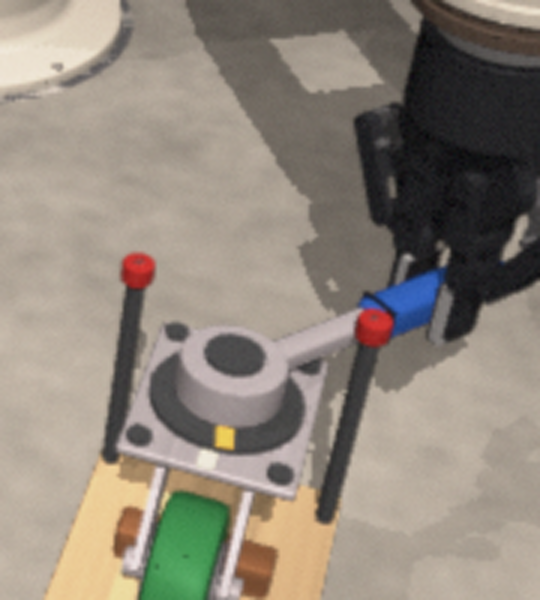

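View pics/c_top.png

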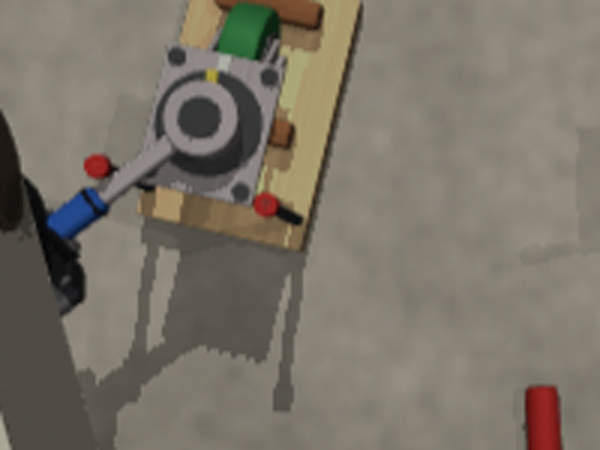

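The pictures show the stripe about 0.3 rad short of the white mark: yellow at (225,437) and white at (207,458) in the scene crop. I'll make one more stroke, in fine steps with a force check, until it hits the hard stop.

```bash
python3 - <<'E'
from h import *
b=swing(.70,-.4,5,12)
e=swing(b,-.1,2,14)
e=swing(e,.68,26,15)
E
```

```text
phi 0.480 act 0.474 ft -2.8 fr -2.3 fz 8.3 w 0.22 t 14.06
phi 0.260 act 0.253 ft -3.9 fr -1.1 fz 8.0 w 0.23 t 14.45
phi 0.040 act 0.035 ft -2.6 fr -0.5 fz 8.1 w 0.23 t 14.84
phi -0.180 act -0.186 ft -2.5 fr 2.0 fz 9.0 w 0.23 t 15.23
phi -0.400 act 5.877 ft -2.2 fr 3.5 fz 10.3 w 0.23 t 15.62
phi -0.250 act 6.032 ft -5.3 fr 1.7 fz 11.4 w 0.22 t 15.93
phi -0.100 act -0.101 ft -4.1 fr 0.6 fz 10.3 w 0.23 t 16.24
phi -0.070 act -0.072 ft -4.2 fr 0.7 fz 11.1 w 0.22 t 16.49
phi -0.040 act -0.042 ft -3.4 fr 1.0 fz 10.8 w 0.23 t 16.74
phi -0.010 act -0.012 ft -3.1 fr 0.7 fz 9.1 w 0.23 t 16.99
phi 0.020 act 0.018 ft -3.9 fr 0.5 fz 10.0 w 0.23 t 17.24
phi 0.050 act 0.047 ft -4.2 fr 0.1 fz 10.4 w 0.23 t 17.49
phi 0.080 act 0.077 ft -4.4 fr 0.5 fz 9.8 w 0.23 t 17.74
phi 0.110 act 0.106 ft -4.9 fr 0.2 fz 9.6 w 0.23 t 17.99
phi 0.140 act 0.135 ft -5.7 fr 1.0 fz 10.2 w 0.23 t 18.24
phi 0.170 act 0.168 ft -3.9 fr -0.2 fz 9.8 w 0.23 t 18.49
phi 0.200 act 0.198 ft -3.2 fr -0.2 fz 9.3 w 0.23 t 18.74
phi 0.230 act 0.228 ft -2.4 fr -0.2 fz 10.0 w 0.23 t 18.99
phi 0.260 act 0.258 ft -2.1 fr -0.9 fz 9.6 w 0.23 t 19.24
phi 0.290 act 0.288 ft -3.2 fr -0.3 fz 9.7 w 0.23 t 19.49
phi 0.320 act 0.317 ft -5.0 fr -1.3 fz 9.9 w 0.23 t 19.74
phi 0.350 act 0.347 ft -4.1 fr -1.8 fz 11.1 w 0.23 t 19.99
phi 0.380 act 0.376 ft -5.8 fr -1.8 fz 10.7 w 0.22 t 20.24
phi 0.410 act 0.406 ft -6.6 fr -1.5 fz 11.0 w 0.23 t 20.49
phi 0.440 act 0.438 ft -1.8 fr -1.8 fz 8.7 w 0.22 t 20.74
phi 0.470 act 0.469 ft -2.9 fr -1.7 fz 8.6 w 0.23 t 20.99
phi 0.500 act 0.499 ft -2.9 fr -1.5 fz 9.0 w 0.23 t 21.24
phi 0.530 act 0.528 ft -1.1 fr -1.6 fz 9.4 w 0.23 t 21.49
phi 0.560 act 0.558 ft -2.6 fr -1.5 fz 10.2 w 0.23 t 21.74
phi 0.590 act 0.588 ft -2.9 fr -1.5 fz 9.7 w 0.22 t 21.99
phi 0.620 act 0.617 ft -4.4 fr -1.3 fz 11.1 w 0.23 t 22.24
phi 0.650 act 0.647 ft -4.8 fr -1.3 fz 10.7 w 0.23 t 22.49
phi 0.680 act 0.678 ft -3.2 fr -1.1 fz 9.4 w 0.23 t 22.74
```

```bash
cat >> h.py <<'E'
def look(tag):
    c=[]
    p=get_image("scene");c.append(cv2.resize(p["color"][260:360,410:510],(400,400),interpolation=2))
    p=get_image("top");c.append(cv2.resize(p["color"][185:265,170:250],(400,400),interpolation=2))
    cv2.imwrite(f"pics/{tag}.png",np.hstack(c))
E
python3 -c "
from h import *
look('d')"
```

```text
(no output)
```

View pics/d.png

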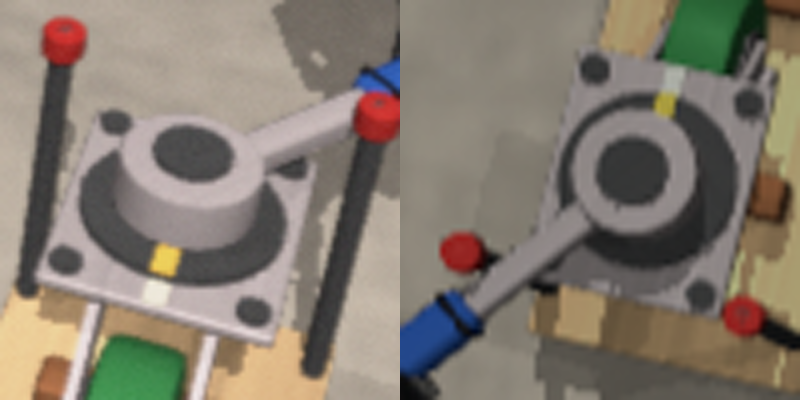

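```bash
cat >> h.py <<'E'
def meas():
    p=get_image("top")
    h=cv2.cvtColor(p["color"],cv2.COLOR_BGR2HSV)[185:265,170:250].astype(int)
    c=p["color"][185:265,170:250].astype(int)
    y=(h[...,0]>20)&(h[...,0]<35)&(h[...,1]>170)&(h[...,2]>120)
    v,u=np.nonzero(y);print("yellow",len(u),u.mean()+170,v.mean()+185)
    for z in(.12,.135):
        q=plane(p,u.mean()+170,v.mean()+185,z)[:2]-B;print("stripe phi",z,np.hypot(*q),np.arctan2(q[1],q[0])+.186)
    for uu,vv in [(170+(675-400)/5,185+80/5)]:
        q=plane(p,uu,vv,.12)[:2]-B;print("white",np.hypot(*q),np.arctan2(q[1],q[0])+.186)
E
python3 -c "
from h import *
meas();p=get_image('scene')
for n,u,v in(('y',410+165/4,260+260/4),('w',410+155/4,260+292/4)):
  for z in(.115,.125,.135):
    q=plane(p,u,v,z)[:2]-B;print(n,z,np.hypot(*q),np.arctan2(q[1],q[0])+.186)
"
```

```text
yellow 0 nan nan
stripe phi 0.12 nan nan
stripe phi 0.135 nan nan
white 0.04472281877353602 0.009246137615024796
y 0.115 0.011982663617072498 -0.13154572722832303
y 0.125 0.022799486836866844 -0.037678818705078054
y 0.135 0.03368778816515621 -0.004333419388353743
w 0.115 0.029731251944033005 -0.057128862539654296
w 0.125 0.04028647241823834 -0.024390468948987942
w 0.135 0.050866934707525485 -0.005257431985232819h.py:39: RuntimeWarning: Mean of empty slice.
  v,u=np.nonzero(y);print("yellow",len(u),u.mean()+170,v.mean()+185)
  ret = ret.dtype.type(ret / rcount)
h.py:41: RuntimeWarning: Mean of empty slice.
  q=plane(p,u.mean()+170,v.mean()+185,z)[:2]-B;print("stripe phi",z,np.hypot(*q),np.arctan2(q[1],q[0])+.186)
```

By the scene camera the stripe is now within a few hundredths of a radian of the mark, but I haven't felt a hard stop. I'll make another stroke to check, using coarser steps.

```bash
python3 - <<'E'
from h import *
p=get_image("top")
for n,u,v in(("y",170+266/5,185+105/5),("w",170+275/5,185+80/5)):
  for z in(.125,.135):
    q=plane(p,u,v,z)[:2]-B;print(n,z,np.hypot(*q),np.arctan2(q[1],q[0])+.186)
b=swing(.68,-.5,4,12,vel=.2)
e=swing(b,.66,17,14)
look('e')
E
```

```text
y 0.125 0.03292496844550961 0.011362894929247302
y 0.135 0.03170634681007547 -0.06693954837069005
w 0.125 0.044026664215829195 -0.018799964160613192
w 0.135 0.04274319022519281 -0.07751608734045878
phi 0.385 act 0.381 ft -1.1 fr -1.0 fz 7.7 w 0.23 t 23.43
phi 0.090 act 0.085 ft -4.2 fr 1.6 fz 9.4 w 0.22 t 23.88
phi -0.205 act 6.074 ft -5.6 fr 5.2 fz 11.3 w 0.23 t 24.32
phi -0.500 act 5.778 ft -3.1 fr 8.3 fz 12.1 w 0.23 t 24.78
phi -0.432 act 5.850 ft -6.7 fr 6.8 fz 12.1 w 0.23 t 25.03
phi -0.364 act 5.917 ft -7.3 fr 7.3 fz 12.6 w 0.23 t 25.28
phi -0.295 act 5.989 ft -4.3 fr 5.9 fz 12.6 w 0.23 t 25.53
phi -0.227 act 6.056 ft -5.9 fr 4.2 fz 11.9 w 0.23 t 25.78
phi -0.159 act -0.160 ft -7.1 fr 2.8 fz 12.5 w 0.23 t 26.03
phi -0.091 act -0.093 ft -8.9 fr 2.9 fz 12.5 w 0.22 t 26.28
phi -0.022 act -0.021 ft -3.0 fr 2.2 fz 10.8 w 0.22 t 26.53
phi 0.046 act 0.047 ft -4.8 fr 0.4 fz 12.1 w 0.23 t 26.78
phi 0.114 act 0.114 ft -6.9 fr 1.0 fz 12.5 w 0.23 t 27.03
phi 0.182 act 0.183 ft -3.1 fr 0.2 fz 10.6 w 0.22 t 27.28
phi 0.251 act 0.253 ft -3.6 fr -1.1 fz 10.2 w 0.23 t 27.53
phi 0.319 act 0.320 ft -4.7 fr -1.6 fz 11.4 w 0.23 t 27.78
phi 0.387 act 0.387 ft -7.5 fr -2.4 fz 11.6 w 0.22 t 28.03
phi 0.455 act 0.458 ft -3.7 fr -2.0 fz 10.8 w 0.22 t 28.28
phi 0.524 act 0.526 ft -2.9 fr -2.9 fz 10.8 w 0.22 t 28.53
phi 0.592 act 0.594 ft -4.9 fr -3.6 fz 10.7 w 0.22 t 28.78
phi 0.660 act 0.660 ft -4.9 fr -2.7 fz 12.1 w 0.23 t 29.03
```

View pics/e.png

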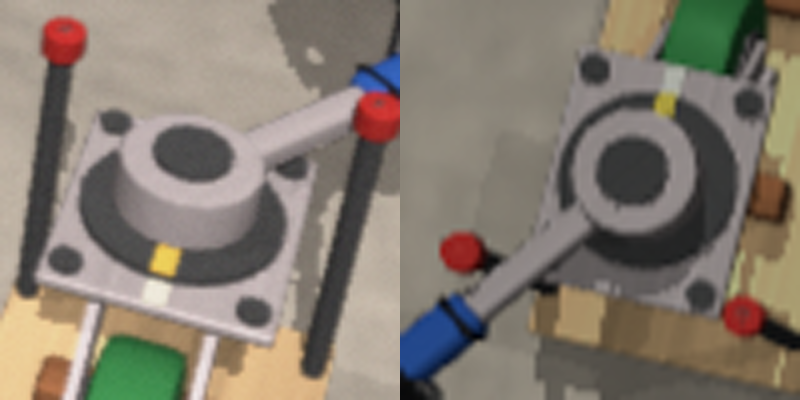

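The stripe didn't move over a full extra stroke, and the force shows a sawtooth as the ratchet clicks over. So the nut is at its stop, in line with the white mark. Now I'll release and retreat.

```bash
python3 - <<'E'
from h import *
env.set_gripper(1.0)
p,o=pose(.66,z=.25);env.servo_line(p,o,vel=.12)
s=env.sense();print(s["clock"],s["position"],s["width"],s["contact_force"])
env.movep([.3,.45,.28],o)
look('f');t=get_image("top");cv2.imwrite("pics/f_top.png",t["color"]);print(env.sense()["clock"],env.sense()["contact_force"])
E
```

```text
30.95 [0.50320389 0.30002275 0.24911543] 0.9992857873409259 [ 0.84627203 -0.32087068 -0.15964283]
32.1 [-0.52312059  0.68531486  0.14454871]
```

View pics/f.png

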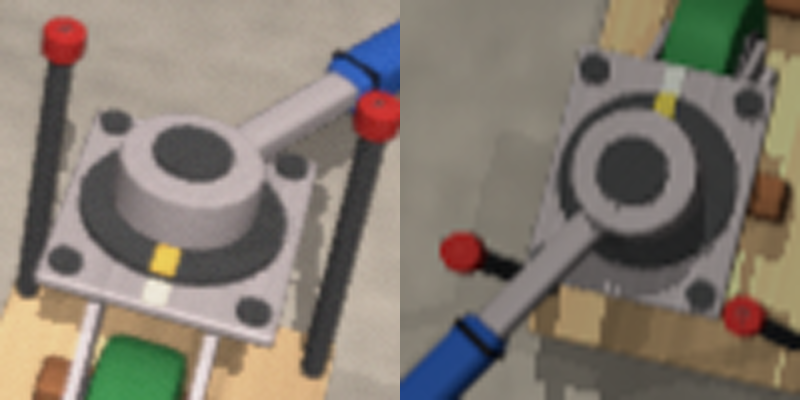

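View pics/f_top.png

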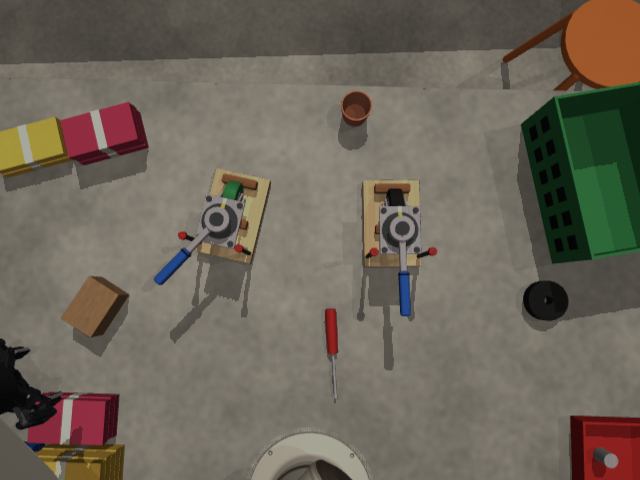

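The stripe is still on the white mark after release. The green handle is free at about (172,266), the black wrench hasn't moved (handle at (404,295)), and the arm is clear. Handing in.

```bash
python3 -c "
from h import *
env.close_job();print(env.sense()['clock'])"
```

```text
the job is handed in; nothing more can be done
the job is handed in; nothing more can be done
```

The green-wheeled caster's nut is home, and I handed the job in at about 32 s. I gripped the wrench handle, drove it clockwise in four strokes with returns between, then opened the gripper, lifted clear and moved the arm away.

**Nut position:** the yellow stripe lines up with the white mark to about 0.05 rad in both the scene and top cameras. It stayed there through the whole fourth stroke and after release.

**Hard stop:** I never felt a solid block at the handle. On the fourth stroke the handle kept swinging while the nut stayed put, with a rising and falling force of about 3–9 N. I took that as the ratchet clicking over against the stop, so "home" rests on the stripe, not on a force reading.

**After release:** the green handle swung back slightly and hangs free between its posts. In the final top view the black-wheeled caster's wrench is where it started. The force on the tool was under 1 N, with nothing in the gripper. Logged forces stayed under about 20 N.

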